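# Line up the frit tins by height

## Task

Stand the four closed metal tins on the four cork pads in order of height, one tin upright and centred on each pad: the tallest on the pad next to the white bowl, then step by step down to the shortest on the pad next to the steel block. Keep the tins upright all the while, and leave the bowl and the block where they stand.

Things in the scene. Friction and masses are not known exactly. Their poses are not given: they have to be found in the camera images.
- tin_a: Closed round tin of plain bare metal with a flat lid, 44 mm diameter, 70 mm tall (tallest of the four), under 0.25 kg, loose, standing upright on the table at the start. Origin: centre of its underside; z up its axis.
- tin_b: Closed round tin of plain bare metal with a flat lid, 52 mm diameter, 56 mm tall (second tallest of the four), under 0.25 kg, loose, standing upright on the table at the start. Origin: centre of its underside; z up its axis.
- tin_c: Closed round tin of plain bare metal with a flat lid, 36 mm diameter, 43 mm tall (third tallest, the slimmest of the four), under 0.25 kg, loose, standing upright on the table at the start. Origin: centre of its underside; z up its axis.
- tin_d: Closed round tin of plain bare metal with a flat lid, 60 mm diameter, 30 mm tall (shortest, flat and widest of the four), under 0.25 kg, loose, standing upright on the table at the start. Origin: centre of its underside; z up its axis.
- pad_1: Round brown cork pad, 70 mm diameter, 3 mm thick, fixed on a white board 350 x 88 x 10 mm; one end of the row (negative y end). The four pads, pad_1 to pad_4, stand in a straight row, 90 mm apart. Origin: centre of the pad's underside, 10 mm above the table; its top is 13 mm above the table. y axis along the row, towards pad_4.
- pad_2: Round brown cork pad, 70 mm diameter, 3 mm thick, fixed on a white board 350 x 88 x 10 mm; second in the row. The four pads, pad_1 to pad_4, stand in a straight row, 90 mm apart. Origin: centre of the pad's underside, 10 mm above the table; its top is 13 mm above the table. y axis along the row, towards pad_4.
- pad_3: Round brown cork pad, 70 mm diameter, 3 mm thick, fixed on a white board 350 x 88 x 10 mm; third in the row. The four pads, pad_1 to pad_4, stand in a straight row, 90 mm apart. Origin: centre of the pad's underside, 10 mm above the table; its top is 13 mm above the table. y axis along the row, towards pad_4.
- pad_4: Round brown cork pad, 70 mm diameter, 3 mm thick, fixed on a white board 350 x 88 x 10 mm; other end of the row (positive y end). The four pads, pad_1 to pad_4, stand in a straight row, 90 mm apart. Origin: centre of the pad's underside, 10 mm above the table; its top is 13 mm above the table. y axis along the row, towards pad_4.
- bowl: White ceramic bowl, 100 mm across the rim, 42 mm high, standing loose just beyond one end of the row of pads, about 105 mm from the centre of the end pad (either end, varies). It is not to be moved. Origin: centre of its underside.
- block: Dark steel bench block, 60 x 60 x 25 mm, 0.7 kg, standing loose just beyond the other end of the row, about 105 mm from the centre of that end pad. It is not to be moved. Origin: centre of its underside.
Not all that is in view belongs to the job. What is shaped like the tin_a but blue or purple is not meant. Leave any purple or turquoise look-alike of the tin_b alone.

How it is judged:
By the outcome, as a careful person would: the job done as asked, in the order asked, and still so for the second after the job is handed in, with the robot touching nothing.
It also fails if it takes over 120 s, if anything falls off the work surface, if the arm or the gripper's body presses on something with over 40 N, if the wrist force passes 120 N, or if a joint passes its speed limit or range.

## Robot

A 6-joint arm with a two-finger parallel gripper is mounted at the origin on the work surface. World frame = base frame: x ahead of the robot, y to its left, z up, the work surface at z = 0. Lengths are in mm, angles in rad, forces in N, time in s.
With the tool pointing down it reaches from about 350 to 925 mm from the base axis. Payload 6.4 kg.
Tool frame: the origin (TCP) lies on the centre line of the jaws, within the pads' length; the fingertips stand 19 mm ahead of it and the grasp point (between the pads) is the TCP; z points along the fingers, y is the direction in which the jaws open and shut (so a half turn about z gives the same grasp; the last joint's range is limited). The gripper opens to 94 mm and grips with 3 to 60 N. Pads are 16 mm wide; open, the fingers measure 119 mm over their backs; the gripper's body (75 mm by 177 mm) begins 78 mm behind the grasp point.
Start: joints at [-1.334, 0.245, 1.558, -0, 1.339, -0.174], TCP at [259.579, -595.93, 224.455] pointing down, gripper open.
Joint ranges: [-3.13, 3.13], [-1.02, 2.26], [0.13, 2.54], [-0.95, 4.09], [0.21, 2.88], [-2.74, 2.74]. Speed limits (rad/s): [2.57, 2.57, 3.14, 3.14, 3.14, 3.14].

## Interface

Orientations are given as a unit quaternion [x, y, z, w].
In Python, from workcell import bot, gripper_to, optics, order, telemetry gives the robot as it stands. Calls block until the motion is done:
- bot.movep(position, orientation): joint-space move of the TCP to a pose.
- bot.move_l(position, rotation=None, feed=150): straight line of the TCP; rotation=None keeps the orientation; feed is the mean speed in mm/s.
- bot.goto_joints(angles): joint-space move.
- gripper_to(opening, force=None): opening from 0.0 (shut) to 1.0 (fully open); force is the grip in N (None keeps the last); returns when the fingers have stopped.
- bot.pause(seconds).
- bot.inverse_kinematics(position, orientation): joint angles nearest the present ones, or None.
- optics.read_camera(name): name is "scene" or "side" or "wrist"; returns the picture (480x640x3 uint8, red, green, blue); there is no depth.
- optics.camera_model(name): a dict with "fx", "fy", "cx", "cy" (pixels), "dist" ([k1, k2, p1, p2, k3] as OpenCV has them; the pictures are not rectified), "world_to_cam" (4x4, takes a point from world to camera coordinates); the wrist camera has in their place "T_tool_cam" (4x4, takes a point from camera to tool coordinates, whose origin is the TCP and whose axes are the flange's). Camera axes: x right, y down, z forward; pixel columns grow to the right and rows downward; lengths in mm; the calibration is good to about 2 mm. A picture is of the moment at which its call begins: read the wrist's pose just before it. camera_model takes no time and is no camera call.
A pose or a line that the arm cannot do raises bot.PlanningError and nothing moves.
- order.hand_in(): hands the job in, once; it reports no verdict.
Readings, each from a call of its own:
- telemetry.current_clock(): time.
- telemetry.current_qpos(): joint angles.
- telemetry.current_qd(): joint speeds.
- telemetry.current_joint_torque(): joint torques, N m.
- telemetry.current_tcp_pos(): TCP position.
- telemetry.current_eef_rot(): TCP orientation.
- telemetry.current_contact_force(): force on the tool from outside, world axes, zero at the start.
- telemetry.current_moment(): the same for the moment, N m.
- telemetry.current_grip_width(): opening from 0.0 (shut) to 1.0 (fully open).
Only numpy, scipy, OpenCV 4.12 (cv2) and the standard library are available. Lean on these libraries where they do the work, as an engineer would, in place of code of your own. Each camera call takes 0.05 s, during which the arm holds its last target. There are 200 camera calls.

## Working session

There is one attempt and no reset: what is moved stays moved. The work goes in short steps, each a Python script; the robot and the scene stay as the last script left them, time stands still between calls to the robot, and variables do not carry over. Pictures are saved under pics/ and viewed, about 12 in all and at most 16, crops included, and the job is handed in when it is done.

```bash
mkdir -p pics; ls
python3 - <<'E'
from workcell import bot, gripper_to, optics, order, telemetry
import cv2,numpy as np
for n in ("scene","side"):
    cv2.imwrite(f"pics/{n}0.png",optics.read_camera(n)[:,:,::-1])
    m=optics.camera_model(n); print(n,{k:np.round(v,3).tolist() for k,v in m.items() if k!='x'})
m=optics.camera_model("wrist");print({k:np.round(v,3).tolist() for k,v in m.items()})
print(telemetry.current_clock(),telemetry.current_eef_rot(),telemetry.current_grip_width())
E
```

```text
pics
scene {'fx': 599.91, 'fy': 599.91, 'cx': 327.202, 'cy': 236.771, 'dist': [-0.059, 0.0, 0.0, 0.0, 0.0], 'world_to_cam': [[-0.562, 0.827, -0.004, 301.464], [0.651, 0.44, -0.618, -321.28], [-0.509, -0.35, -0.786, 1407.544], [0.0, 0.0, 0.0, 1.0]]}
side {'fx': 468.515, 'fy': 468.515, 'cx': 314.332, 'cy': 238.676, 'dist': [-0.118, 0.0, 0.0, 0.0, 0.0], 'world_to_cam': [[0.998, -0.055, -0.005, -508.265], [-0.042, -0.69, -0.722, 30.363], [0.036, 0.721, -0.692, 827.498], [0.0, 0.0, 0.0, 1.0]]}
{'fx': 376.847, 'fy': 376.847, 'cx': 317.806, 'cy': 232.36, 'dist': [0.028, 0.0, 0.0, 0.0, 0.0], 'T_tool_cam': [[0.001, -0.958, -0.285, 83.016], [1.0, 0.001, 0.0, -0.033], [-0.0, -0.285, 0.958, -159.691], [0.0, 0.0, 0.0, 1.0]]}
0.1 [ 9.78981794e-01  2.03945885e-01 -2.23448221e-05 -8.50233979e-04] 1.0018428343339436
```

View pics/scene0.png

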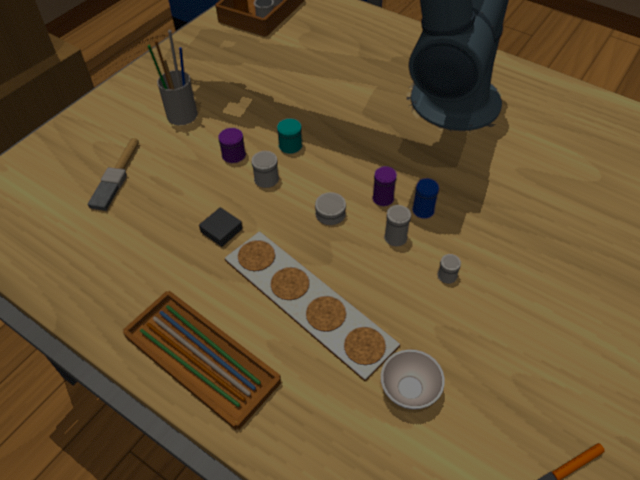

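View pics/side0.png

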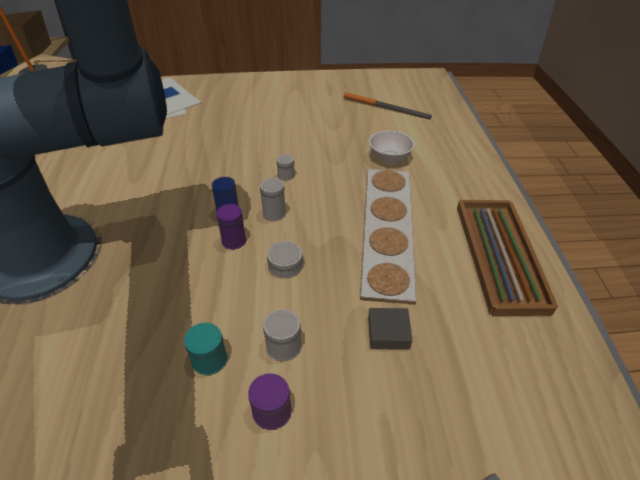

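Bowl is at the far (+y) end (scene 412,380; side 391,150), and the block at the −y end (scene 221,227; side 390,328). That puts tins a, b, c and d on pads 4, 3, 2 and 1. The bare lids in the scene view are a (398,214), b (265,160), c (450,262) and d (331,203). In the side view they are a (273,187), b (282,327), c (286,161) and d (285,252).

```bash
cat > h.py <<'E'
from workcell import bot, gripper_to, optics, order, telemetry
import cv2,numpy as np
from scipy.spatial.transform import Rotation as R
H=dict(a=70,b=56,c=43,d=30); D=dict(a=44,b=52,c=36,d=60)
def cam_pose(n):
    m=optics.camera_model(n)
    if n=="wrist":
        T=np.eye(4);T[:3,:3]=R.from_quat(telemetry.current_eef_rot()).as_matrix();T[:3,3]=telemetry.current_tcp_pos()
        return m,T@np.array(m["T_tool_cam"])
    return m,np.linalg.inv(m["world_to_cam"])
def cast(m,T,px,z):
    K=np.array([[m["fx"],0,m["cx"]],[0,m["fy"],m["cy"]],[0,0,1]])
    u=cv2.undistortPoints(np.array(px,float).reshape(-1,1,2),K,np.array(m["dist"])).reshape(-1,2)
    d=np.c_[u,np.ones(len(u))]@T[:3,:3].T
    return (T[:3,3]+d*((z-T[2,3])/d[:,2])[:,None])[:,:2]
def cork(img):  # saturated orange-brown blobs
    h=cv2.cvtColor(img,cv2.COLOR_RGB2HSV)
    return h
def down(yaw): # tool z down, tool x axis at world angle yaw
    return (R.from_euler('z',yaw)*R.from_euler('x',np.pi)).as_quat()
E
python3 - <<'E'
from h import *
P=dict(scene=dict(a=(398,214),b=(265,160),c=(450,262),d=(331,203)),side=dict(a=(273,187),b=(282,327),c=(286,161),d=(285,252)))
Q=dict(scene=[(257,255),(290,283),(326,313),(364,345)],side=[(389,279),(389,241),(389,209),(389,181)])
B=dict(scene=[(221,221),(412,372)],side=[(390,321),(391,144)])
for n in P:
    m,T=cam_pose(n)
    for k,p in P[n].items(): print(n,k,cast(m,T,[p],H[k])[0].round(1))
    print(cast(m,T,Q[n],13).round(1).tolist(), cast(m,T,B[n],30).round(1).tolist())
    hsv=cv2.cvtColor(optics.read_camera(n),cv2.COLOR_RGB2HSV)
    print([hsv[q[1],q[0]].tolist() for q in Q[n]],[hsv[q[1],q[0]].tolist() for q in P[n].values()])
for y in (0,np.pi,-np.pi/2,np.pi/2):
  print(y,bot.inverse_kinematics([500,0,200],down(y)))
E
```

```text
scene a [435.5  89. ]
scene b [ 450.3 -209.7]
scene c [459.6 212.5]
scene d [452.7 -47.6]
[[623.8, -98.1], [639.7, -10.2], [655.0, 78.3], [670.6, 165.6]] [[607.9, -196.2], [676.8, 258.6]]
[[15, 167, 101], [15, 161, 106], [16, 166, 103], [16, 168, 103]] [[20, 29, 106], [18, 29, 107], [18, 31, 107], [18, 31, 107]]
side a [438.3  81. ]
side b [ 452.4 -219.3]
side c [462.  202.8]
side d [457.1 -47.4]
[[626.3, -103.2], [641.4, -14.2], [656.5, 73.3], [671.8, 161.9]] [[609.8, -199.6], [694.4, 274.7]]
[[14, 118, 127], [14, 118, 128], [14, 116, 127], [14, 116, 127]] [[13, 17, 132], [12, 19, 132], [12, 19, 132], [14, 21, 133]]
0 [-2.27148304e-01 -8.82167964e-02  1.95767226e+00 -4.44089210e-16
  1.27213719e+00  1.34364802e+00]
3.141592653589793 [-0.2271483  -0.0882168   1.95767226  0.          1.27213719 -1.79794463]
-1.5707963267948966 None
1.5707963267948966 [-0.2271483  -0.0882168   1.95767226  0.          1.27213719 -0.2271483 ]
```

```bash
cat >> h.py <<'E'
def over(xy,z=150,yaw=np.pi/2):  # wrist camera vertically above xy
    p=[xy[0]-83*np.cos(yaw),xy[1]-83*np.sin(yaw),z]
    bot.movep(p,down(yaw)); bot.pause(0.15)
def find(kind,xy,z,name):
    m,T=cam_pose("wrist"); img=optics.read_camera("wrist")
    cv2.imwrite(f"pics/{name}.png",img[:,:,::-1])
    h=cv2.cvtColor(img,cv2.COLOR_RGB2HSV)
    mk=((h[...,1]<55)&(h[...,2]>75)) if kind=="tin" else ((h[...,0]<19)&(h[...,1]>100)&(h[...,2]>60))
    mk=cv2.morphologyEx(mk.astype(np.uint8),cv2.MORPH_OPEN,np.ones((5,5)))
    mk=cv2.morphologyEx(mk,cv2.MORPH_CLOSE,np.ones((7,7)))
    out=[]
    for c in cv2.findContours(mk,cv2.RETR_EXTERNAL,cv2.CHAIN_APPROX_NONE)[0]:
        if cv2.contourArea(c)<800: continue
        w=cast(m,T,cv2.convexHull(c),z).astype(np.float32)
        (cx,cy),ax,_=cv2.fitEllipse(w) if len(w)>5 else ((0,0),(0,0),0)
        out.append([round(v,1) for v in (cx,cy,*ax)])
    out.sort(key=lambda o:np.hypot(o[0]-xy[0],o[1]-xy[1]))
    return out[:3]
E
python3 - <<'E'
from h import *
t=telemetry.current_clock()
G=dict(b=(451,-214),d=(455,-47),a=(437,85),c=(461,207))
bot.movep([400,-300,250],down(np.pi/2))
for k,g in G.items():
    over(g); print(k,find("tin",g,H[k],"w_"+k),telemetry.current_tcp_pos().round(1) if hasattr(telemetry.current_tcp_pos(),'round') else '')
for i,g in ((4,(671,164)),(3,(656,76)),(2,(640,-12)),(1,(625,-101))):
    over(g,170); print(i,find("pad",g,13,f"w_p{i}"))
print(telemetry.current_clock()-t)
ims=[cv2.resize(cv2.imread(f"pics/w_{k}.png"),(400,300)) for k in ("a","c","b","p1")]
cv2.imwrite("pics/m1.png",np.vstack([np.hstack(ims[:2]),np.hstack(ims[2:])]))
E
```

```text
b [[451.4, -212.9, 50.0, 50.4], [591.4, -201.1, 56.1, 86.4], [338.0, -371.7, 18.1, 46.7]] [ 451.5 -298.4  152.4]
d [[455.8, -48.8, 58.0, 58.4], [619.7, -59.2, 96.1, 224.2], [451.2, -228.1, 56.2, 58.2]] [ 455.3 -131.5  150.2]
a [[435.2, 88.8, 42.6, 42.8], [453.0, -28.9, 50.6, 51.6], [578.8, 24.7, 128.1, 248.0]] [437.5   0.6 150.1]
c [[459.3, 212.2, 34.5, 35.0], [433.1, 77.8, 47.3, 51.2], [348.7, 52.1, 21.1, 106.6]] [461.1 122.8 150. ]
4 [[670.9, 165.4, 68.7, 69.0], [655.9, 77.1, 68.5, 69.0], [559.2, 121.3, 332.1, 474.3]]
3 [[655.8, 76.7, 68.8, 68.9], [730.0, 86.8, 90.3, 152.3], [670.9, 163.5, 65.9, 68.1]]
2 [[640.6, -12.0, 68.8, 69.0], [713.0, -1.2, 91.6, 152.7], [655.7, 75.0, 66.3, 68.2]]
1 [[640.7, -13.5, 66.7, 68.2], [701.0, -179.7, 83.7, 342.9], [528.6, -178.0, 318.2, 431.0]]
7.45
```

View pics/m1.png

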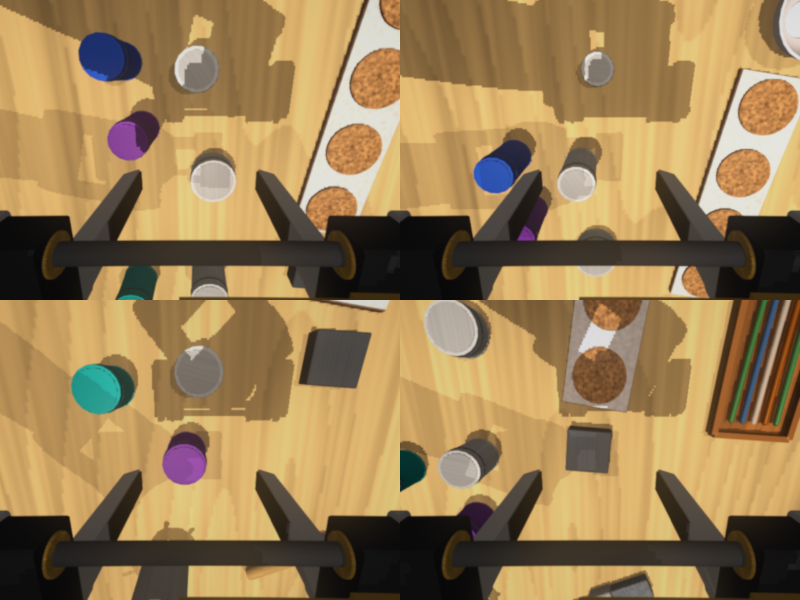

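The wrist views find all four lids at 1–2 mm under their true diameters, and pads 2–4 in line. Pad 1 was partly shadowed, so I extrapolate it from the row. Moving tin_a first.

```bash
cat >> h.py <<'E'
TIN=dict(a=(435.2,88.8),b=(451.4,-212.9),c=(459.3,212.2),d=(455.8,-48.8))
PAD=dict(a=(670.9,165.4),b=(655.8,76.7),c=(640.6,-12.0),d=(625.4,-100.9))
GH=dict(a=40,b=34,c=25,d=23)
Y1=np.pi/2-0.17
def at(x,y,z,dn=None,feed=150):
    bot.move_l([x,y,z],dn,feed=feed); 
def place(k):
    t=telemetry.current_clock(); (x,y),(u,v)=TIN[k],PAD[k]; h=GH[k]; q=down(np.pi/2); q1=down(Y1)
    w=min(1,(D[k]+28)/94)
    bot.movep([x,y,170],q); gripper_to(w,20)
    at(x,y,h+50); bot.pause(.2); at(x,y,h,feed=80); bot.pause(.2)
    gripper_to(0.0,20); bot.pause(.2)
    print(k,"grip mm",telemetry.current_grip_width()*94,"tcp",np.round(telemetry.current_tcp_pos(),1))
    at(x,y,h+125,feed=200); bot.movep([u,v,h+125],q1); bot.pause(.2)
    print(" lifted mm",telemetry.current_grip_width()*94)
    at(u,v,13+h+15); bot.pause(.2); at(u,v,13+h+0.5,feed=30); bot.pause(.3)
    print(" placed tcp",np.round(telemetry.current_tcp_pos(),1),"F",np.round(telemetry.current_contact_force(),1))
    gripper_to(w); bot.pause(.2); at(u,v,h+110,feed=150)
    print(" t",telemetry.current_clock()-t,telemetry.current_clock())
E
python3 - <<'E'
from h import *
place("a")
over(PAD["a"],170,Y1); print(find("tin",PAD["a"],83,"v_a"))
E
```

```text
a grip mm 44.036937071461836 tcp [435.3  88.8  40.1]
 lifted mm 43.46577990265372
 placed tcp [670.9 165.4  53.5] F [-0.8  0.1 -1.9]
 t 9.924999999999999 17.575
[[686.9, 241.8, 66.2, 76.2], [654.9, 71.3, 75.2, 389.9], [489.9, 205.4, 29.7, 31.4]]
```

View pics/v_a.png

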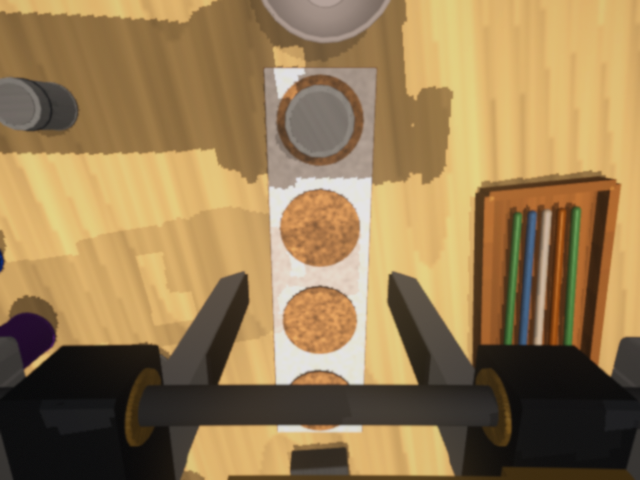

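tin_a is upright and centred on pad_4: the lid is at (321,118) and the pad at (320,119), next to the bowl. My lid mask misses it in the arm's shadow. On to the rest.

Run:
```python
from h import *
for k in "bcd": place(k)
q=down(Y1)
for i,k in enumerate("dcba"):
    over(PAD[k],190,Y1); m,T=cam_pose("wrist"); img=optics.read_camera("wrist")
    cv2.imwrite(f"pics/f_{k}.png",img[:,:,::-1])
bot.movep([400,-300,300],down(np.pi/2)); bot.pause(.3)
for n in("scene","side"): cv2.imwrite(f"pics/{n}1.png",optics.read_camera(n)[:,:,::-1])
print(telemetry.current_clock())
ims=[cv2.imread(f"pics/f_{k}.png")[20:320,120:520] for k in "abcd"]
cv2.imwrite("pics/m2.png",np.vstack([np.hstack(ims[:2]),np.hstack(ims[2:])]))
```

```text
b grip mm 51.66674027938543 tcp [ 451.5 -212.9   34.1]
 lifted mm 52.0472250368995
 placed tcp [655.8  76.7  47.5] F [ 0.6 -0.1 -1.3]
 t 10.241699999999998 28.45
c grip mm 35.762456698350384 tcp [459.3 212.2  25. ]
 lifted mm 35.15186677780248
 placed tcp [640.6 -12.   38.5] F [ 1.  -0.8  0. ]
 t 9.775000000000002 38.225
d grip mm 59.8489249814795 tcp [455.9 -48.8  23.1]
 lifted mm 59.508695813989256
 placed tcp [ 625.4 -100.9   36.5] F [-0.   0.7 -1. ]
 t 9.366700000000002 47.5917
52.3583
```

View pics/m2.png

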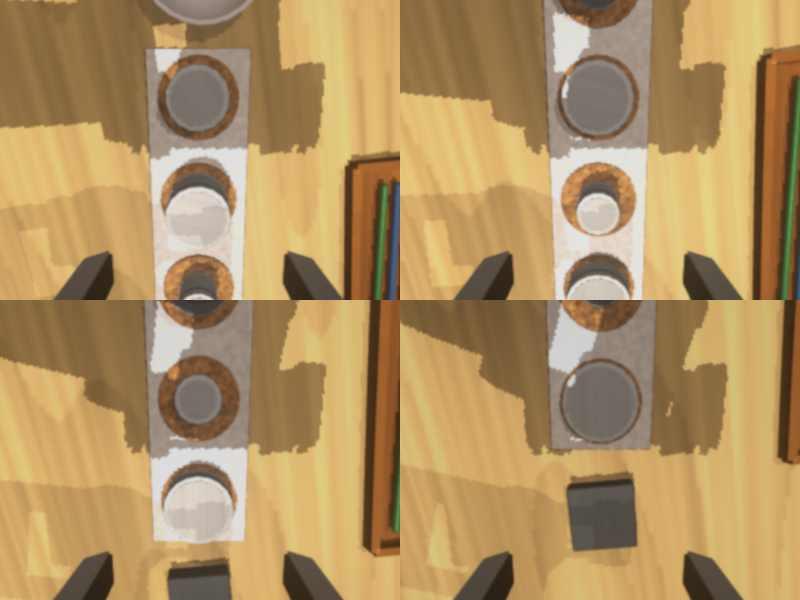

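View pics/side1.png

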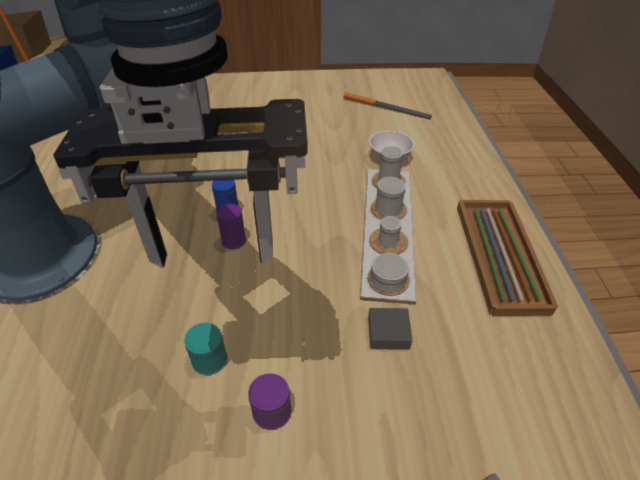

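All four tins stand upright in the order a, b, c, d from the bowl to the block. From overhead each shows an even cork ring (in the mosaic: a 198,97; b 598,97; c 198,400; d 601,401). The bowl (391,150), the block (390,328) and the decoys are where they were, and the gripper is clear of everything.

Run:
```python
from workcell import order
print(order.hand_in())
```

```text
the job is handed in; nothing more can be done
None
```

The four tins are on the cork pads in height order and the job is handed in. From the bowl end they run tin_a on pad_4, tin_b on pad_3, tin_c on pad_2 and tin_d on pad_1 by the block. The robot's clock read about 52 s, well under the 120 s limit.

- **Last checks:** Overhead wrist pictures, judged by eye, showed every tin centred with cork visible all round. In the side view they stood upright, with the bowl, block and look-alikes where they started. Grip widths matched each tin's diameter to within about 1 mm, and the force readings taken at each placing were about 2 N or less.
- **Checks that failed:** The automatic finder missed pad_1, which was in the arm's shadow, so I extrapolated its position from the other three pads. It also missed the placed tin_a for the same reason, so I confirmed both from the pictures instead.

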